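# Put the rinsed dosing caps back on their laundry bottles

### The arm

A 7-joint arm with a two-finger parallel gripper is mounted at the origin on the work surface. World frame = base frame: x ahead of the robot, y to its left, z up, the work surface at z = 0. Lengths are in m, angles in rad, forces in N, time in s.
With the tool pointing down it reaches from about 0.4 to 0.85 m from the base axis. Payload 4.5 kg.
Tool frame: the origin (TCP) lies at the very end of the fingers, on their centre line; the grasp point (between the pads) lies 19 mm behind it; z points along the fingers, y is the line along which they close (so a half turn about z gives the same grasp; the last joint's range is limited). The gripper opens to 88 mm and grips with 3 to 60 N. Pads are 18 mm wide; open, the fingers measure 123 mm over their backs; the gripper's body (75 mm by 187 mm) begins 45 mm behind the grasp point.
Start: joints at [1.295, 0.689, -0.195, 1.565, 0.157, 0.902, -0.215], TCP at [0.191, -0.595, 0.239] pointing down, gripper open.
Joint ranges: [-3.01, 3.01], [-0.46, 2.08], [-1.47, 1.51], [0.13, 2.56], [-1, 4.14], [0.04, 2.09], [-2.66, 2.66]. Speed limits (rad/s): [2.57, 2.57, 3.14, 3.14, 3.14, 3.14, 3.14].

### API

Orientations are given as a unit quaternion [x, y, z, w].
In Python, from plant import r, optics gives the robot as it stands.
- The arm moves only by the tool servo_tool, never from a script. Its arguments are lists of equal length, an entry for each row: "translation": the shift along the tool's x, y, z in m, a list of three; "turn": the turn, a rotation vector about the tool's x, y, z in rad, a list of three. In form: {"translation": [[dx, dy, dz], ...], "turn": [[rx, ry, rz], ...]}. A call has 1 to 10 rows; each row shifts and turns the commanded pose from where the row before left it, along the tool's axes as they then stand; what a row does not reach is not made up. A row lasts 1/8 s, in which the tool goes at most 62.5 mm and 10.7 degrees, less where a joint would pass 70% of its speed; a pose out of reach is approached as far as the arm can. A call is refused whole if a number of a shift passes 0.0625 or a number of a turn 0.188, either way. A call with a gripper value outside its range is refused whole. "grip" is the opening, from 0 (shut) to 1 (fully open), set as the call begins (left out, the last holds). The fingers move at their own pace and stop on an object; "grip_force" is the grip in N (left out, the last holds). Time passes only in rows, so rows that do not move let the fingers close. It gives the time, the measured TCP pose, the force, the opening and the grip force at its end, in the units of the state.
- r.get_state(): the state, without advancing time (a new reading comes with each control period).
- optics.snapshot(name): name is "side" or "top"; returns a dict with "img" (400x640x3 uint8, red, green, blue), "z_map" (400x640 float32, m along the optical axis (not along the pixel's ray), 0 where there is no reading), "mtx" (3x3 intrinsics, pixels), "R" (3x3) and "t" (3): a world point X has camera coordinates R X + t. Camera axes: x right, y down, z forward; pixel columns grow to the right and rows downward; lengths in m; the calibration is good to about 2 mm. A picture is of the moment at which its call begins.
- r.finish_job(): hands the job in; it is judged then, once.
The state is a dict: "clock": time; "q": joint angles; "qd": joint speeds; "joint_torque": joint torques, N m; "tool_pos": TCP position; "eef_rot": TCP orientation; "contact_force": force on the tool from outside, world axes, zero at the start; "moment": the same for the moment, N m; "opening": opening from 0.0 (shut) to 1.0 (fully open); "finger_force": force on a finger pad.
Only numpy, scipy, OpenCV 4.12 (cv2) and the standard library are available. Lean on these libraries where they do the work, as an engineer would, in place of code of your own. Each camera call takes 0.05 s, during which the arm holds its last target. There are 200 camera calls.

### The job

The rinsed dosing caps are stacked on the drip tray. Take the stack apart and put each cap back on its own bottle, the one whose collar is as wide as the cap: mouth down over the spout, sitting fully down and level on the collar. Leave the bottles standing upright where they are.

Things in the scene. Friction and masses are not known exactly. Their poses are not given: they have to be found in the camera images.
- cap_tiny: grey ribbed plastic dosing cap, open mouth down, flat closed top up: 36 mm outer diameter at the closed top, 33 mm at the mouth, 38 mm high, wall and top 3 mm, 16 g. At the start it is the top of the stack, on cap_small, within 3 mm of the centre of the one below. Origin: centre of its mouth plane (its lower rim); z up, towards the closed top. It belongs on the small_bottle.
- cap_small: grey ribbed plastic dosing cap, open mouth down, flat closed top up: 46 mm outer diameter at the closed top, 43 mm at the mouth, 42 mm high, wall and top 3 mm, 20 g. At the start it stands on cap_medium, within 3 mm of the centre of the one below. Origin: centre of its mouth plane (its lower rim); z up, towards the closed top. It belongs on the flask.
- cap_medium: grey ribbed plastic dosing cap, open mouth down, flat closed top up: 56 mm outer diameter at the closed top, 53 mm at the mouth, 48 mm high, wall and top 3 mm, 25 g. At the start it stands on cap_large, within 3 mm of the centre of the one below. Origin: centre of its mouth plane (its lower rim); z up, towards the closed top. It belongs on the softener.
- cap_large: grey ribbed plastic dosing cap, open mouth down, flat closed top up: 66 mm outer diameter at the closed top, 63 mm at the mouth, 56 mm high, wall and top 3 mm, 30 g. At the start it stands on the tray, within 15 mm of the tray's centre. Origin: centre of its mouth plane (its lower rim); z up, towards the closed top. It belongs on the jug.
- small_bottle: smallest bottle, white and round, 60 mm in diameter; about 0.35 kg. Loose, upright. Its flat round collar, 39 mm wide and 92 mm above the counter, seats the rim of cap_tiny; from its middle rises a spout 14 mm wide, 20 mm high, tapered at the top, with 6 to 8 mm to spare inside the cap. Origin: on the counter under the spout's centre; z up.
- flask: white square-shouldered flat flask, 58 mm (its x) by 76 mm (its y); about 0.6 kg. Loose, upright. Its flat round collar, 49 mm wide and 118 mm above the counter, seats the rim of cap_small; from its middle rises a spout 24 mm wide, 24 mm high, tapered at the top, with 6 to 8 mm to spare inside the cap. Origin: on the counter under the spout's centre; z up.
- softener: white round waisted bottle, 80 mm in diameter, with a grey band; about 0.9 kg. Loose, upright. Its flat round collar, 59 mm wide and 140 mm above the counter, seats the rim of cap_medium; from its middle rises a spout 34 mm wide, 26 mm high, tapered at the top, with 6 to 8 mm to spare inside the cap. Origin: on the counter under the spout's centre; z up.
- jug: big white detergent jug; body 100 x 86 mm, handle and foot reach 100 mm from the spout along its +x; about 1.5 kg. Loose, upright. Its flat round collar, 69 mm wide and 160 mm above the counter, seats the rim of cap_large; from its middle rises a spout 44 mm wide, 30 mm high, tapered at the top, with 6 to 8 mm to spare inside the cap. Origin: on the counter under the spout's centre; z up.
- drip_tray: shallow stainless drip tray, 140 mm (its x) by 120 mm (its y), fixed; floor 4 mm above the counter, rim 8 mm above the counter. Carries the stack of caps near its middle. Origin: centre of its underside; z up.
Things that resemble listed ones, but are neither listed nor needed, are in the scene too. What is shaped like the cap_large but green or orange is not meant.

How it is judged:
By the outcome, as a careful person would: the job done as asked, in the order asked, and still so for the second after the job is handed in, with the robot touching nothing.
It also fails if it takes over 125 s, if anything falls off the work surface, if the arm or the gripper's body presses on something with over 40 N, if the wrist force passes 120 N, or if a joint passes its speed limit or range.

## Working session

There is one attempt and no reset: what is moved stays moved. The work goes in short steps, Python scripts to look and compute and a tool call to move; the robot and the scene stay as the last step left them, time stands still between calls to the robot, and variables do not carry over. Pictures are saved under pics/ and viewed, at most 14 in all, crops included, and the job is handed in when it is done.

Besides the shell and the picture viewer there is one more tool, called after "Request:" as name(argument=value, ...) on one line, values as JSON. servo_tool: Moves the arm, as the interface text tells. Its arguments: {"type":"object","properties":{"translation":{"type":"array"},"turn":{"type":"array"},"grip":{"type":"number"},"grip_force":{"type":"number"}},"required":["translation","turn"]}

```bash
mkdir -p pics
python3 - <<'E'
from plant import r, optics
import cv2,numpy as np
for n in("top","side"):
    s=optics.snapshot(n); cv2.imwrite(f"pics/{n}0.png",s["img"][:,:,::-1]); np.savez(f"{n}0.npz",**s)
    print(n,s["mtx"].tolist(),s["R"].round(3).tolist(),s["t"].round(3).tolist(),(-s["R"].T@s["t"]).round(3))
print(r.get_state())
E
```

```text
top [[363.67691103587475, 0.0, 316.75448182257725], [0.0, 363.67691103587475, 202.19996376204074], [0.0, 0.0, 1.0]] [[0.022, -1.0, 0.013], [-0.995, -0.023, -0.096], [0.096, -0.011, -0.995]] [-0.02, 0.558, 0.931] [0.466 0.003 0.98 ]
side [[520.8987113639287, 0.0, 326.92859038453804], [0.0, 520.8987113639287, 207.1068691425949], [0.0, 0.0, 1.0]] [[-0.78, -0.626, 0.003], [-0.4, 0.494, -0.772], [0.481, -0.604, -0.636]] [0.422, 0.317, 1.026] [-0.037  0.727  0.895]
{'clock': 0.1, 'q': array([ 1.29480128,  0.68985617, -0.19455508,  1.56622272,  0.15727305,
        0.90250624, -0.21512252]), 'qd': array([ 0.00070089, -0.00150954, -0.00039463, -0.00365989, -0.0007649 ,
       -0.0005257 , -0.00054595]), 'joint_torque': array([-2.30061523e-03, -5.28500819e+01, -1.27137959e+00, -1.53837991e+01,
       -5.25563385e-02,  1.95022920e-03,  3.75284401e-05]), 'tool_pos': array([ 0.19035193, -0.59471998,  0.23802315]), 'eef_rot': array([ 9.88022248e-01,  1.54309410e-01, -1.62569423e-04, -7.84875786e-04]), 'contact_force': array([-0.11233813,  0.25818899,  0.46531537]), 'moment': array([0.01232391, 0.04061326, 0.01943509]), 'finger_force': 0.0, 'opening': 0.9984243650375112}
```

View pics/top0.png

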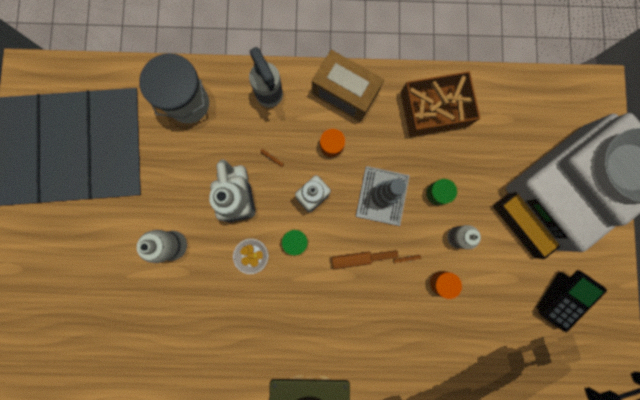

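View pics/side0.png

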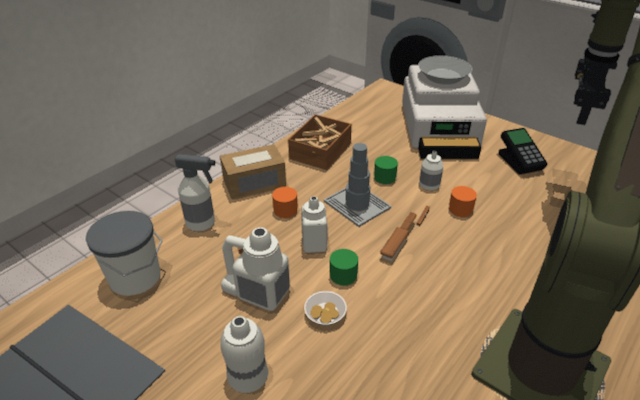

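The top view shows the stack at about (390,190) on the tray and the flask spout at (313,188). The jug spout is at (229,196), the softener at (150,246) and the small bottle at (468,237). Lookalikes are the green caps (442,192) and (294,242), the orange caps (332,142) and (447,285), the spray bottle (266,85) and the bucket (172,85). The grey stack on the tray matches the description.

```bash
cat > h.py <<'E'
import numpy as np,cv2
def cloud(s):
    K,R,t,z=s["mtx"],s["R"],s["t"],s["z_map"]
    v,u=np.indices(z.shape); c=np.stack([(u-K[0,2])/K[0,0]*z,(v-K[1,2])/K[1,1]*z,z],-1)
    P=(c-t)@R; P[z<=0]=np.nan; return P
def cast(s,px,h):
    K,R,t=s["mtx"],s["R"],s["t"]; o=-R.T@t
    d=R.T@np.linalg.inv(K)@np.array([px[0],px[1],1.]); return o+d*(h-o[2])/d[2]
def proj(s,X):
    c=s["R"]@np.array(X)+s["t"]; p=s["mtx"]@c; return p[:2]/p[2]
def band(P,c,rad,h,tol=.004):
    m=(np.hypot(P[...,0]-c[0],P[...,1]-c[1])<rad)&(abs(P[...,2]-h)<tol)
    q=P[m]
    if len(q)<5: return None
    (x,y),r=cv2.minEnclosingCircle(q[:,:2].astype(np.float32)); return len(q),np.round([x,y,r],4),np.round(np.median(q,0),4)
E
python3 - <<'E'
from h import *
S={n:np.load(n+"0.npz") for n in("top","side")}; P={n:cloud(S[n]) for n in S}
items=dict(small=((468,237),.112,.092),flask=((313,188),.142,.118),soft=((150,246),.166,.140),jug=((229,196),.190,.160),stack=((398,186),.188,.188))
T=S["top"]
for k,(px,ht,hc) in items.items():
    c=cast(T,px,ht); print(k,c.round(3),"side px",proj(S["side"],c).round())
    for n in S:
        for h in ((ht,hc) if k!="stack" else (.188,.150,.108,.060)): print("  ",n,h,band(P[n],c,.045,h))
print("table",[np.nanmedian(P["top"][300:340,100:200,2]),np.nanmedian(P["side"][330:380,400:450,2])])
i=T["img"][:,:,::-1]; rs=lambda a:cv2.resize(a,(390,290),interpolation=cv2.INTER_CUBIC)
j=S["side"]["img"][:,:,::-1]
cv2.imwrite("pics/crop.png",np.vstack([np.hstack([rs(i[150:225,350:451]),rs(i[150:225,270:371])]),np.hstack([rs(j[130:230,310:445]),rs(j[180:280,230:365])])]))
E
```

```text
small [ 0.475 -0.37   0.112] side px [432. 155.]
   top 0.112 (20, array([ 0.4741, -0.3878,  0.0056]), array([ 0.4752, -0.3873,  0.1116]))
   top 0.092 (166, array([ 0.4753, -0.3873,  0.0201]), array([ 0.4749, -0.3846,  0.0919]))
   side 0.112 (11, array([ 0.4774, -0.3828,  0.005 ]), array([ 0.4775, -0.3847,  0.1105]))
   side 0.092 (71, array([ 0.4777, -0.3843,  0.02  ]), array([ 0.4751, -0.3814,  0.0905]))
flask [0.58  0.003 0.142] side px [313. 197.]
   top 0.142 (52, array([0.5754, 0.0052, 0.0099]), array([0.5751, 0.0052, 0.1419]))
   top 0.118 (244, array([0.5757, 0.0047, 0.0248]), array([0.5731, 0.0048, 0.1186]))
   side 0.142 (33, array([0.5772, 0.0085, 0.0106]), array([0.5765, 0.0072, 0.1407]))
   side 0.118 (149, array([0.5791, 0.0076, 0.0257]), array([0.5709, 0.0141, 0.1171]))
soft [0.439 0.36  0.166] side px [244. 316.]
   top 0.166 (121, array([0.4366, 0.3731, 0.0148]), array([0.4366, 0.3723, 0.1665]))
   top 0.14 (328, array([0.4369, 0.3725, 0.0309]), array([0.4374, 0.366 , 0.1406]))
   side 0.166 (147, array([0.4385, 0.3771, 0.0148]), array([0.4379, 0.3763, 0.1654]))
  
[... 615 characters left out ...]
5 (78, array([ 0.5827, -0.1839,  0.0226]), array([ 0.5761, -0.1723,  0.15  ]))
   top 0.108 (111, array([ 0.5807, -0.1848,  0.0277]), array([ 0.5652, -0.1693,  0.1081]))
   top 0.06 (107, array([ 0.5819, -0.1842,  0.0326]), array([ 0.5718, -0.1634,  0.0601]))
   side 0.188 (91, array([ 0.5846, -0.1803,  0.0193]), array([ 0.5837, -0.1794,  0.1862]))
   side 0.15 (71, array([ 0.5845, -0.1814,  0.0235]), array([ 0.576 , -0.171 ,  0.1486]))
   side 0.108 (99, array([ 0.5817, -0.1807,  0.0289]), array([ 0.5706, -0.168 ,  0.107 ]))
   side 0.06 (109, array([ 0.5842, -0.1795,  0.0331]), array([ 0.5683, -0.1648,  0.0587]))
table [np.float64(0.0008015921137108412), np.float64(-0.0006709953787107416)]
```

View pics/crop.png

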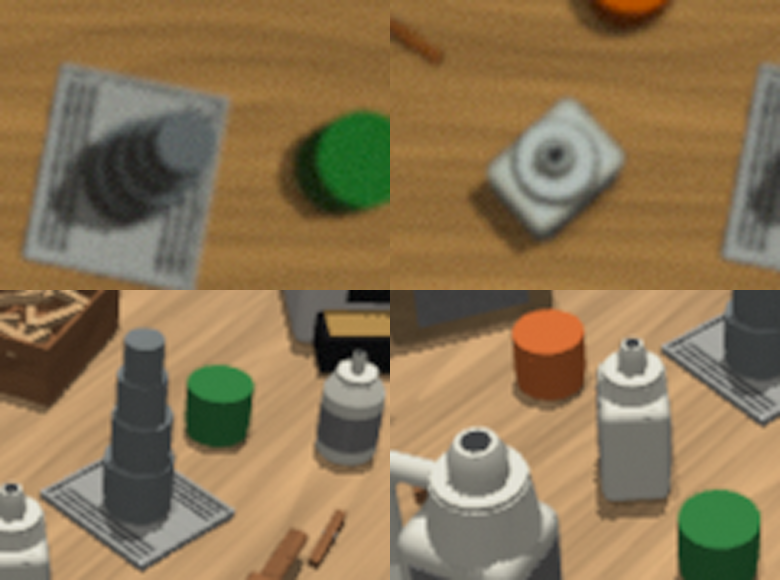

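Each feature matches its stated height and radius. The two views differ by about 2–4 mm, so I use their mean: stack (.583,-.182), small_bottle (.4765,-.386), flask (.577,.006), softener (.4375,.374), jug (.552,.2045). The crop confirms the grey stack on the tray is the target, and the green and orange ones stand apart from it. First I align the tool with the world axes and approach.

Request:
servo_tool(translation=[[0,0,-0.03],[0,0,-0.03],[0.04,-0.042,0],[0.04,-0.042,0],[0.04,-0.042,0],[0.04,-0.042,0],[0.04,-0.042,0],[0.04,-0.042,0],[0.04,-0.042,0],[0.04,-0.042,0]], turn=[[0,0,0.155],[0,0,0.155],[0,0,0],[0,0,0],[0,0,0],[0,0,0],[0,0,0],[0,0,0],[0,0,0],[0,0,0]], grip=1, grip_force=8)

```text
clock: 1.35
tool_pos: [0.5115, -0.2578, 0.2985]
eef_rot: [1.0, -0.0, -0.0, -0.0]
contact_force: [0.3, -0.2, 0.2]
opening: 0.999
finger_force: 0.0
```

Request:
servo_tool(translation=[[0.036,-0.038,0],[0.036,-0.038,0.02],[0,0,0.03],[0,0,0.03],[0,0,0.03],[0,0,0.028],[0,0,0],[0,0,0]], turn=[[0,0,0],[0,0,0],[0,0,0],[0,0,0],[0,0,0],[0,0,0],[0,0,0],[0,0,0]])

```text
clock: 2.35
tool_pos: [0.5832, -0.1835, 0.1615]
eef_rot: [1.0, -0.0, 0.001, 0.0]
contact_force: [-0.4, -0.0, 0.9]
opening: 1.003
finger_force: 0.0
```

Request:
servo_tool(translation=[[0,-0.0015,0],[0,0,0],[0,0,0],[0,0,0],[0,0,0],[0,0,0],[0,0,0],[0,0,0]], turn=[[0,0,0],[0,0,0],[0,0,0],[0,0,0],[0,0,0],[0,0,0],[0,0,0],[0,0,0]], grip=0.2)

```text
clock: 3.35
tool_pos: [0.5826, -0.1819, 0.1607]
eef_rot: [1.0, -0.0, -0.0, 0.0]
contact_force: [-0.0, -0.0, 0.6]
opening: 0.382
finger_force: 7.9
```

Run:
```python
from plant import r, optics
from h import *
s=optics.snapshot("side"); a=s["img"][90:230,280:450,::-1]
t=optics.snapshot("top"); b=t["img"][120:260,330:500,::-1]
cv2.imwrite("pics/g1.png",np.hstack([cv2.resize(x,(400,330),interpolation=2) for x in(a,b)]))
st=r.get_state(); print(st["opening"],st["finger_force"],st["tool_pos"])
```

```text
0.3774080065369772 7.910318241097443 [ 0.58265578 -0.1818537   0.16073875]
```

View pics/g1.png

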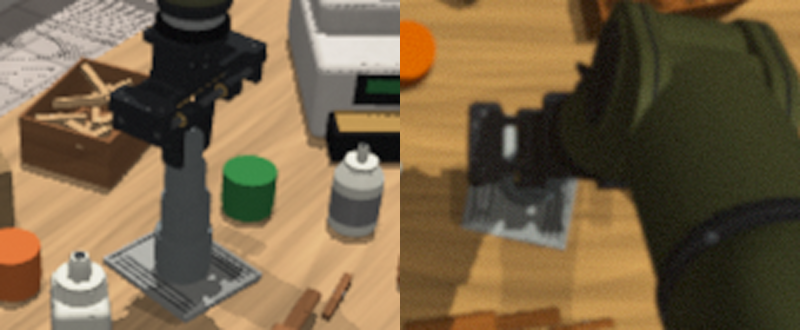

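Held at about 34 mm, and the stack below hasn't moved. I lift and carry it, then check the scale's height next to the small bottle.

Request:
servo_tool(translation=[[0,0,-0.01],[0,0,-0.02],[0,0,-0.03],[-0.02,0.04,0],[-0.024,0.046,0],[-0.024,0.046,0],[-0.024,0.046,0],[-0.0145,0.026,0],[0,0,0],[0,0,0]], turn=[[0,0,0],[0,0,0],[0,0,0],[0,0,0],[0,0,0],[0,0,0],[0,0,0],[0,0,0],[0,0,0],[0,0,0]])

```text
clock: 4.7
tool_pos: [0.4772, -0.3843, 0.2211]
eef_rot: [1.0, 0.001, 0.001, -0.001]
contact_force: [-0.3, 0.6, -0.5]
opening: 0.381
finger_force: 7.9
```

```bash
cat > look.py <<'E'
import sys
from plant import r, optics
from h import *
def look(c,hs,name,views=("top","side"),rad=.045,crop=None):
    out=[]
    for n in views:
        s=optics.snapshot(n);P=cloud(s)
        for h in hs: print(n,h,band(P,c,rad,h))
        u,v=proj(s,(c[0],c[1],hs[0])).astype(int); u=min(max(u,80),560);v=min(max(v,66),334)
        out.append(cv2.resize(s["img"][v-66:v+66,u-80:u+80,::-1],(400,330),interpolation=2))
    cv2.imwrite(f"pics/{name}.png",np.hstack(out)); st=r.get_state(); print(st["clock"],st["tool_pos"].round(4),round(st["opening"],3),st["contact_force"].round(1))
E
python3 - <<'E'
from look import *
P=cloud(np.load("top0.npz"));m=(P[...,1]<-.43)&(P[...,1]>-.50)&(abs(P[...,0]-.4765)<.06)
print("scale max z",np.nanmax(P[...,2][m]))
m=(P[...,1]<-.43)&(P[...,1]>-.45)&(abs(P[...,0]-.4765)<.03);print("finger zone",np.nanmax(P[...,2][m]))
look((.4765,-.386),(.112,.15,.092),"p1")
look((.583,-.182),(.15,.108),"p1b",("side",))
E
```

```text
scale max z 0.007508851792410692
finger zone 0.003826284006791214
top 0.112 None
top 0.15 None
top 0.092 (75, array([ 0.4752, -0.3803,  0.0173]), array([ 0.4751, -0.3758,  0.0918]))
side 0.112 (11, array([ 0.4785, -0.3859,  0.0073]), array([ 0.4786, -0.3836,  0.1099]))
side 0.15 None
side 0.092 (78, array([ 0.4768, -0.384 ,  0.0219]), array([ 0.4752, -0.381 ,  0.0911]))
4.8 [ 0.4776 -0.3838  0.221 ] 0.38 [ 0.5  0.2 -1.2]
side 0.15 (146, array([ 0.5876, -0.183 ,  0.0257]), array([ 0.5854, -0.1815,  0.1484]))
side 0.108 (96, array([ 0.5831, -0.1801,  0.0289]), array([ 0.5705, -0.1677,  0.1069]))
4.85 [ 0.4774 -0.384   0.2209] 0.38 [0.1 1.  0.5]
```

View pics/p1.png

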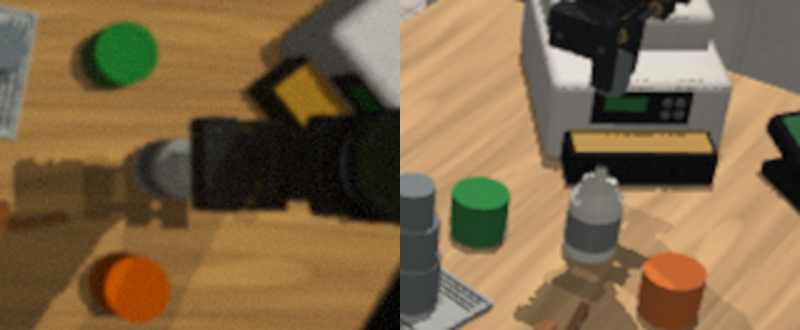

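Request:
servo_tool(translation=[[-0.001,0.002,0.03],[0,0,0.03],[0,0,0.025],[0,0,0.015],[0,0,0.01],[0,0,0.006],[0,0,0],[0,0,0]], turn=[[0,0,0],[0,0,0],[0,0,0],[0,0,0],[0,0,0],[0,0,0],[0,0,0],[0,0,0]])

```text
clock: 5.85
tool_pos: [0.4755, -0.3881, 0.1054]
eef_rot: [1.0, -0.0, 0.001, 0.0]
contact_force: [0.1, 0.2, -0.5]
opening: 0.382
finger_force: 7.9
```

Request:
servo_tool(translation=[[0.001,-0.002,0.001],[0,0,0.001],[0,0,0.001],[0,0,0]], turn=[[0,0,0],[0,0,0],[0,0,0],[0,0,0]])

```text
clock: 6.35
tool_pos: [0.4766, -0.386, 0.1025]
eef_rot: [1.0, -0.0, 0.001, 0.0]
contact_force: [-0.2, 0.3, 5.5]
opening: 0.378
finger_force: 7.9
```

Request:
servo_tool(translation=[[0,0,0],[0,0,0],[0,0,0],[0,0,0]], turn=[[0,0,0],[0,0,0],[0,0,0],[0,0,0]], grip=0.65)

```text
clock: 6.85
tool_pos: [0.476, -0.3858, 0.1016]
eef_rot: [1.0, -0.0, -0.0, -0.0]
contact_force: [-0.5, -0.1, -0.1]
opening: 0.648
finger_force: 0.0
```

Request:
servo_tool(translation=[[0,0,-0.02],[0,0,-0.03],[0,0,-0.04],[0.02,-0.04,0],[0.024,-0.046,0],[0.024,-0.046,0],[0.024,-0.046,0],[0.0145,-0.026,0],[0,0,0]], turn=[[0,0,0],[0,0,0],[0,0,0],[0,0,0],[0,0,0],[0,0,0],[0,0,0],[0,0,0],[0,0,0]], grip=1)

```text
clock: 7.98
tool_pos: [0.584, -0.1782, 0.1916]
eef_rot: [1.0, 0.003, 0.0, -0.001]
contact_force: [0.8, -0.4, -0.5]
opening: 0.999
finger_force: 0.0
```

Run:
```python
from look import *
look((.4765,-.386),(.130,.092),"p2")
look((.583,-.182),(.15,.108),"p2b",("side","top"))
```

```text
top 0.13 None
top 0.092 None
side 0.13 (79, array([ 0.4781, -0.3817,  0.019 ]), array([ 0.4784, -0.3805,  0.1288]))
side 0.092 (38, array([ 0.4769, -0.384 ,  0.0199]), array([ 0.4675, -0.3725,  0.0916]))
8.075 [ 0.582  -0.1829  0.1916] 0.999 [-1.  -0.1  0.1]
side 0.15 (147, array([ 0.5871, -0.1825,  0.0255]), array([ 0.5859, -0.1804,  0.1486]))
side 0.108 (98, array([ 0.5823, -0.1804,  0.0279]), array([ 0.5712, -0.1684,  0.1069]))
top 0.15 (38, array([ 0.5671, -0.185 ,  0.015 ]), array([ 0.5647, -0.1842,  0.1503]))
top 0.108 (74, array([ 0.5808, -0.1848,  0.0277]), array([ 0.5617, -0.1787,  0.1083]))
8.175 [ 0.5816 -0.1841  0.1917] 1.004 [ 0.   0.5 -0.1]
```

View pics/p2.png

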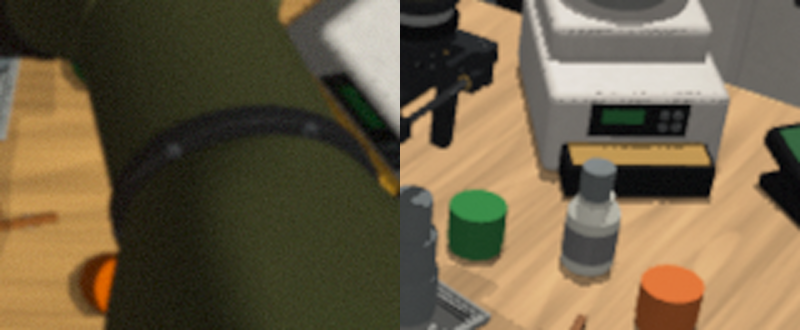

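cap_tiny sits level on the small bottle: its top is at about 0.130 m and it is centred to within 2 mm. Next is cap_small.

Request:
servo_tool(translation=[[0.003,-0.002,0.02],[0,0,0.03],[0,0,0.0225],[0,0,0],[0,0,0]], turn=[[0,0,0],[0,0,0],[0,0,0],[0,0,0],[0,0,0]])

```text
clock: 8.8
tool_pos: [0.5859, -0.181, 0.1201]
eef_rot: [1.0, -0.001, 0.001, 0.0]
contact_force: [-0.5, 0.2, 0.1]
opening: 1.0
finger_force: 0.0
```

Request:
servo_tool(translation=[[0,0,0],[0,0,0],[0,0,0],[0,0,0],[0,0,0],[0,0,0]], turn=[[0,0,0],[0,0,0],[0,0,0],[0,0,0],[0,0,0],[0,0,0]], grip=0.3)

```text
clock: 9.55
tool_pos: [0.5857, -0.1799, 0.1192]
eef_rot: [1.0, -0.0, 0.0, 0.0]
contact_force: [-0.0, 0.3, 0.5]
opening: 0.517
finger_force: 7.9
```

Request:
servo_tool(translation=[[0,0,-0.01],[0,0,-0.025],[0,0,-0.035],[-0.002,-0.03,0],[-0.002,-0.05,0],[-0.0025,-0.05,0],[-0.002,-0.036,0],[0,-0.02,0],[0,0,0],[0,0,0]], turn=[[0,0,0],[0,0,0],[0,0,0],[0,0,0],[0,0,0],[0,0,0],[0,0,0],[0,0,0],[0,0,0],[0,0,0]])

```text
clock: 10.8
tool_pos: [0.5774, 0.0037, 0.1893]
eef_rot: [1.0, -0.001, 0.0, 0.001]
contact_force: [0.0, -0.7, -0.1]
opening: 0.512
finger_force: 7.9
```

Run:
```python
from look import *
look((.577,.006),(.189,.142,.118),"p3")
look((.583,-.182),(.108,.06),"p3b")
```

```text
top 0.189 None
top 0.142 None
top 0.118 None
side 0.189 (45, array([0.571 , 0.0067, 0.0339]), array([0.5627, 0.0188, 0.1896]))
side 0.142 (32, array([0.5773, 0.0079, 0.0101]), array([0.578 , 0.0083, 0.1411]))
side 0.118 (154, array([0.5785, 0.0068, 0.026 ]), array([0.5707, 0.0142, 0.1173]))
10.9 [0.5773 0.0037 0.1892] 0.511 [-1.2 -0.3  0.3]
top 0.108 (400, array([ 0.5808, -0.1845,  0.028 ]), array([ 0.5811, -0.1837,  0.1081]))
top 0.06 (105, array([ 0.5819, -0.1835,  0.0327]), array([ 0.5719, -0.1634,  0.0599]))
side 0.108 (215, array([ 0.5845, -0.1818,  0.03  ]), array([ 0.5837, -0.1822,  0.1066]))
side 0.06 (108, array([ 0.5856, -0.1801,  0.0342]), array([ 0.5714, -0.1628,  0.0594]))
11.0 [0.5772 0.0045 0.1892] 0.513 [-0.3  0.1  0.2]
```

View pics/p3.png

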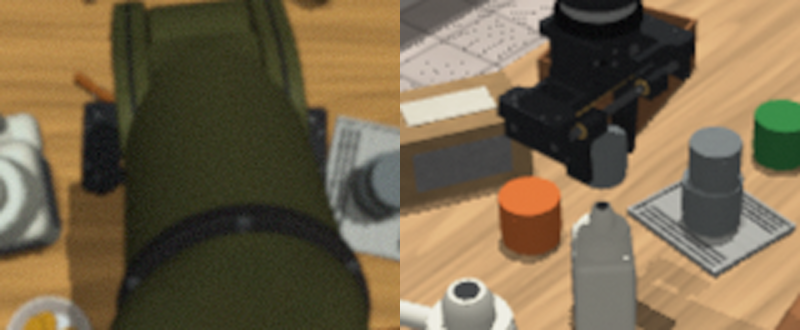

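Request:
servo_tool(translation=[[0,-0.001,0.02],[0,0,0.02],[0,0,0.012],[0,0,0.005],[0,0,0],[0,0,0.001],[0,0,0.001],[0,0,0],[0,0,0]], turn=[[0,0,0],[0,0,0],[0,0,0],[0,0,0],[0,0,0],[0,0,0],[0,0,0],[0,0,0],[0,0,0]])

```text
clock: 12.12
tool_pos: [0.5773, 0.0072, 0.1303]
eef_rot: [1.0, -0.0, 0.0, 0.0]
contact_force: [0.2, -0.2, 0.5]
opening: 0.512
finger_force: 7.9
```

Request:
servo_tool(translation=[[0,0,0.001],[0,0,0.001],[0,0,0]], turn=[[0,0,0],[0,0,0],[0,0,0]])

```text
clock: 12.5
tool_pos: [0.5775, 0.0069, 0.1285]
eef_rot: [1.0, -0.0, 0.0, 0.0]
contact_force: [-0.1, -1.3, 4.0]
opening: 0.508
finger_force: 7.8
```

Request:
servo_tool(translation=[[0,0,0],[0,0,0],[0,0,0],[0,0,0]], turn=[[0,0,0],[0,0,0],[0,0,0],[0,0,0]], grip=0.75)

```text
clock: 13.0
tool_pos: [0.5771, 0.0072, 0.1281]
eef_rot: [1.0, -0.0, -0.0, 0.0]
contact_force: [-0.1, -0.4, 0.4]
opening: 0.753
finger_force: 0.0
```

Request:
servo_tool(translation=[[0,0,-0.02],[0,0,-0.025],[0,0,-0.025],[0.002,0.04,0],[0.002,0.05,0],[0.001,0.05,0],[0,0.04,0],[0,0.01,0],[0,0,0],[0,0,0]], turn=[[0,0,0],[0,0,0],[0,0,0],[0,0,0],[0,0,0],[0,0,0],[0,0,0],[0,0,0],[0,0,0],[0,0,0]], grip=1)

```text
clock: 14.25
tool_pos: [0.5825, -0.1802, 0.1982]
eef_rot: [1.0, 0.001, 0.0, -0.001]
contact_force: [-0.2, 0.2, 0.5]
opening: 1.001
finger_force: 0.0
```

Run:
```python
from look import *
look((.577,.006),(.16,.118),"p4")
```

```text
top 0.16 (305, array([0.5746, 0.0073, 0.0227]), array([0.5746, 0.0074, 0.1604]))
top 0.118 (34, array([0.5725, 0.0027, 0.0233]), array([ 0.5594, -0.0107,  0.1186]))
side 0.16 (195, array([0.577 , 0.0093, 0.0236]), array([0.5763, 0.0106, 0.1587]))
side 0.118 (65, array([0.5772, 0.0082, 0.0245]), array([0.5628, 0.0195, 0.117 ]))
14.35 [ 0.5825 -0.1805  0.1983] 1.004 [-1.  -0.1 -0.5]
```

View pics/p4.png

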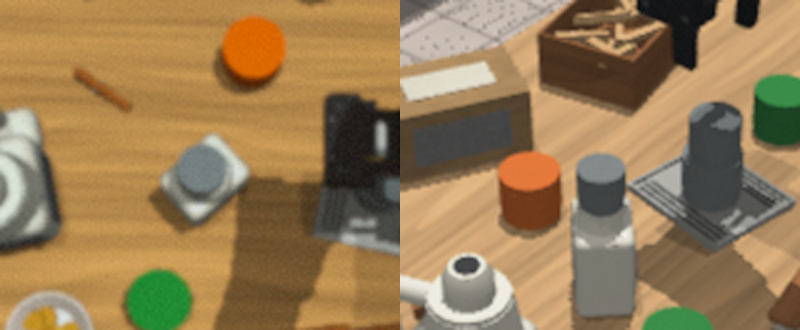

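cap_small is seated on the flask: its top reads 0.160 m and it is within 2 mm of centre. Next is cap_medium.

Request:
servo_tool(translation=[[0,0.001,0.03],[0,0,0.04],[0,0,0.035],[0,0,0.019],[0,0,0],[0,0,0]], turn=[[0,0,0],[0,0,0],[0,0,0],[0,0,0],[0,0,0],[0,0,0]])

```text
clock: 15.1
tool_pos: [0.5832, -0.1838, 0.0754]
eef_rot: [1.0, 0.0, 0.001, 0.0]
contact_force: [0.0, -0.5, -0.3]
opening: 0.997
finger_force: 0.0
```

Request:
servo_tool(translation=[[0,0,0],[0,0,0],[0,0,0],[0,0,0],[0,0,0],[0,0,0]], turn=[[0,0,0],[0,0,0],[0,0,0],[0,0,0],[0,0,0],[0,0,0]], grip=0.4)

```text
clock: 15.85
tool_pos: [0.5822, -0.1839, 0.0743]
eef_rot: [1.0, -0.0, 0.0, 0.0]
contact_force: [0.6, -0.4, 2.3]
opening: 0.619
finger_force: 8.0
```

Request:
servo_tool(translation=[[0,0,-0.01],[0,0,-0.03],[0,0,-0.05],[0,0,-0.05],[0,0,-0.025],[-0.012,-0.04,0],[-0.012,-0.05,0],[-0.012,-0.05,0],[-0.012,-0.05,0],[-0.012,-0.05,0]], turn=[[0,0,0],[0,0,0],[0,0,0],[0,0,0],[0,0,0],[0,0,0],[0,0,0],[0,0,0],[0,0,0],[0,0,0]])

```text
clock: 17.1
tool_pos: [0.5217, 0.0578, 0.2399]
eef_rot: [1.0, -0.0, 0.0, -0.0]
contact_force: [-0.8, -0.4, -0.3]
opening: 0.618
finger_force: 8.0
```

Request:
servo_tool(translation=[[-0.012,-0.05,0],[-0.012,-0.05,0],[-0.012,-0.05,0],[-0.012,-0.05,0],[-0.012,-0.05,0],[-0.012,-0.04,0],[-0.013,-0.028,0],[0,0,0],[0,0,0]], turn=[[0,0,0],[0,0,0],[0,0,0],[0,0,0],[0,0,0],[0,0,0],[0,0,0],[0,0,0],[0,0,0]])

```text
clock: 18.23
tool_pos: [0.4379, 0.3728, 0.2394]
eef_rot: [1.0, -0.001, 0.0, 0.001]
contact_force: [-0.4, -0.4, 0.4]
opening: 0.618
finger_force: 8.0
```

Run:
```python
from look import *
look((.4375,.374),(.236,.166,.14),"p5")
look((.583,-.182),(.06,.108),"p5b")
look((.552,.2045),(.19,.16),"p5c")
```

```text
top 0.236 None
top 0.166 None
top 0.14 (105, array([0.4374, 0.3564, 0.0238]), array([0.4363, 0.3519, 0.1405]))
side 0.236 (80, array([0.4303, 0.3727, 0.0315]), array([0.417 , 0.3865, 0.2362]))
side 0.166 (155, array([0.4379, 0.3758, 0.0145]), array([0.4376, 0.3757, 0.1652]))
side 0.14 (418, array([0.4382, 0.3748, 0.0308]), array([0.4284, 0.384 , 0.1393]))
18.325 [0.4383 0.3723 0.2394] 0.617 [ 0.3  0.3 -0.2]
top 0.06 (504, array([ 0.582 , -0.1846,  0.033 ]), array([ 0.5821, -0.1839,  0.0602]))
top 0.108 None
side 0.06 (290, array([ 0.5835, -0.1837,  0.0346]), array([ 0.585 , -0.181 ,  0.0587]))
side 0.108 None
18.425 [0.4381 0.3727 0.2393] 0.619 [-0.3  0.3 -0.4]
top 0.19 (196, array([0.5502, 0.2036, 0.0183]), array([0.5508, 0.2029, 0.1905]))
top 0.16 (412, array([0.5506, 0.2031, 0.0358]), array([0.5468, 0.1963, 0.1605]))
side 0.19 (7, array([0.5502, 0.2153, 0.0147]), array([0.5587, 0.2157, 0.1891]))
side 0.16 (32, array([0.5255, 0.2022, 0.0125]), array([0.5237, 0.1999, 0.159 ]))
18.525 [0.4378 0.3733 0.2393] 0.621 [-0.2  0.1  0.4]
```

View pics/p5.png

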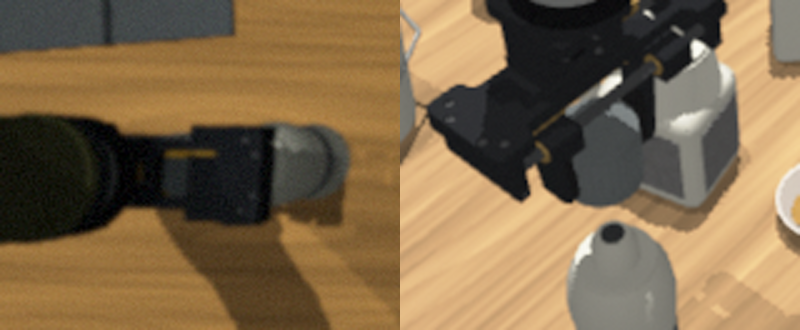

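Request:
servo_tool(translation=[[0,-0.001,0.025],[0,0,0.03],[0,0,0.02],[0,0,0.007],[0,0,0],[0,0,0.001],[0,0,0.001],[0,0,0],[0,0,0]], turn=[[0,0,0],[0,0,0],[0,0,0],[0,0,0],[0,0,0],[0,0,0],[0,0,0],[0,0,0],[0,0,0]])

```text
clock: 19.65
tool_pos: [0.4373, 0.3752, 0.1554]
eef_rot: [1.0, -0.0, 0.0, -0.0]
contact_force: [0.3, 0.6, -0.4]
opening: 0.618
finger_force: 8.0
```

Request:
servo_tool(translation=[[0,0,0.001],[0,0,0]], turn=[[0,0,0],[0,0,0]])

```text
clock: 19.9
tool_pos: [0.4374, 0.3753, 0.1544]
eef_rot: [1.0, -0.0, 0.0, -0.0]
contact_force: [0.2, -0.7, 2.8]
opening: 0.618
finger_force: 8.0
```

Request:
servo_tool(translation=[[0,0,0.0005],[0,0,0],[0,0,0],[0,0,0],[0,0,0]], turn=[[0,0,0],[0,0,0],[0,0,0],[0,0,0],[0,0,0]], grip=0.85)

```text
clock: 20.52
tool_pos: [0.4373, 0.3752, 0.1537]
eef_rot: [1.0, -0.0, 0.0, 0.0]
contact_force: [-1.0, -0.1, 0.6]
opening: 0.848
finger_force: 0.0
```

Request:
servo_tool(translation=[[0,0,-0.02],[0,0,-0.03],[0,0,-0.03],[0.012,0.04,0],[0.012,0.05,0],[0.012,0.05,0],[0.012,0.05,0],[0.012,0.05,0],[0.012,0.05,0],[0.012,0.05,0]], turn=[[0,0,0],[0,0,0],[0,0,0],[0,0,0],[0,0,0],[0,0,0],[0,0,0],[0,0,0],[0,0,0],[0,0,0]], grip=1)

```text
clock: 21.78
tool_pos: [0.5215, 0.0336, 0.2339]
eef_rot: [1.0, -0.0, 0.0, -0.0]
contact_force: [0.6, -0.3, -0.1]
opening: 0.998
finger_force: 0.0
```

Request:
servo_tool(translation=[[0.012,0.05,0],[0.012,0.05,0],[0.012,0.05,0],[0.012,0.04,0],[0.013,0.0285,0],[0,0,0],[0,0,0]], turn=[[0,0,0],[0,0,0],[0,0,0],[0,0,0],[0,0,0],[0,0,0],[0,0,0]])

```text
clock: 22.65
tool_pos: [0.5818, -0.1819, 0.2335]
eef_rot: [1.0, 0.0, -0.0, -0.001]
contact_force: [-0.2, 0.1, -1.2]
opening: 1.0
finger_force: 0.0
```

Run:
```python
from look import *
look((.4375,.374),(.188,.14),"p6")
look((.583,-.182),(.06,.108),"p6b",("side",))
look((.552,.2045),(.19,.16),"p6c")
```

```text
top 0.188 (548, array([0.436 , 0.3754, 0.0282]), array([0.4354, 0.3743, 0.1886]))
top 0.14 (111, array([0.4371, 0.3709, 0.0289]), array([0.4408, 0.3527, 0.1404]))
side 0.188 (683, array([0.4385, 0.3779, 0.0292]), array([0.4374, 0.378 , 0.1871]))
side 0.14 (132, array([0.4383, 0.3754, 0.0292]), array([0.4175, 0.3869, 0.1394]))
22.75 [ 0.5819 -0.1814  0.2337] 0.999 [0.9 0.2 0.9]
side 0.06 (289, array([ 0.5847, -0.1807,  0.0363]), array([ 0.5838, -0.1814,  0.0587]))
side 0.108 None
22.8 [ 0.582  -0.1816  0.2338] 0.997 [0.5 0.7 0. ]
top 0.19 (200, array([0.551 , 0.2032, 0.0184]), array([0.5507, 0.2024, 0.1905]))
top 0.16 (420, array([0.551 , 0.2027, 0.0358]), array([0.5469, 0.1959, 0.1604]))
side 0.19 (156, array([0.552 , 0.2054, 0.0184]), array([0.5519, 0.2067, 0.1894]))
side 0.16 (334, array([0.552, 0.207, 0.036]), array([0.5381, 0.2189, 0.1591]))
22.9 [ 0.5821 -0.1821  0.2339] 1.002 [-0.2 -0.7 -1.5]
```

View pics/p6.png

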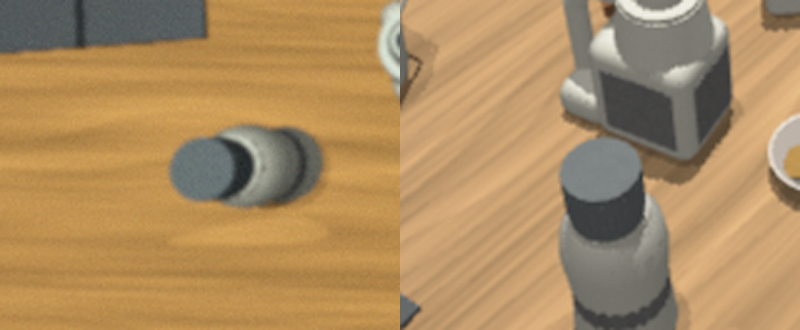

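cap_medium is seated on the softener, with its top at 0.188 m. Last is cap_large.

Request:
servo_tool(translation=[[0.001,0.001,0.04],[0,0,0.05],[0,0,0.05],[0,0,0.04],[0,0,0.02],[0,0,0.008],[0,0,0],[0,0,0]], turn=[[0,0,0],[0,0,0],[0,0,0],[0,0,0],[0,0,0],[0,0,0],[0,0,0],[0,0,0]])

```text
clock: 23.9
tool_pos: [0.5842, -0.1847, 0.0272]
eef_rot: [1.0, -0.0, 0.001, 0.0]
contact_force: [0.1, -1.0, 0.6]
opening: 0.999
finger_force: 0.0
```

Request:
servo_tool(translation=[[0,0,0],[0,0,0],[0,0,0],[0,0,0],[0,0,0],[0,0,0]], turn=[[0,0,0],[0,0,0],[0,0,0],[0,0,0],[0,0,0],[0,0,0]], grip=0.5)

```text
clock: 24.65
tool_pos: [0.5834, -0.1844, 0.026]
eef_rot: [1.0, -0.0, 0.0, 0.0]
contact_force: [0.7, 0.7, 3.2]
opening: 0.746
finger_force: 8.0
```

Request:
servo_tool(translation=[[0,0,-0.01],[0,0,-0.03],[0,0,-0.05],[0,0,-0.06],[0,0,-0.06],[0,0,-0.01],[-0.004,-0.04,0],[-0.004,-0.05,0],[-0.004,-0.05,0],[-0.004,-0.05,0]], turn=[[0,0,0],[0,0,0],[0,0,0],[0,0,0],[0,0,0],[0,0,0],[0,0,0],[0,0,0],[0,0,0],[0,0,0]])

```text
clock: 25.9
tool_pos: [0.5659, 0.0071, 0.2447]
eef_rot: [1.0, -0.0, -0.001, 0.0]
contact_force: [-0.0, 0.2, -0.9]
opening: 0.744
finger_force: 8.0
```

Request:
servo_tool(translation=[[-0.004,-0.05,0],[-0.004,-0.05,0],[-0.004,-0.05,0],[-0.0035,-0.035,0],[0,-0.013,0],[0,0,0],[0,0,0],[0,0,0]], turn=[[0,0,0],[0,0,0],[0,0,0],[0,0,0],[0,0,0],[0,0,0],[0,0,0],[0,0,0]])

```text
clock: 26.9
tool_pos: [0.5521, 0.2016, 0.2457]
eef_rot: [1.0, -0.002, 0.0, 0.001]
contact_force: [0.4, 0.6, -0.0]
opening: 0.74
finger_force: 8.0
```

Run:
```python
from look import *
look((.552,.2045),(.19,.16),"p7")
```

```text
top 0.19 None
top 0.16 (77, array([0.5254, 0.1998, 0.0237]), array([0.5226, 0.1976, 0.1604]))
side 0.19 (129, array([0.5515, 0.2063, 0.0171]), array([0.5504, 0.2085, 0.1892]))
side 0.16 (327, array([0.5523, 0.2061, 0.0365]), array([0.5398, 0.2193, 0.1591]))
27.0 [0.552  0.2024 0.2458] 0.745 [-0.2  0.2 -0.4]
```

View pics/p7.png

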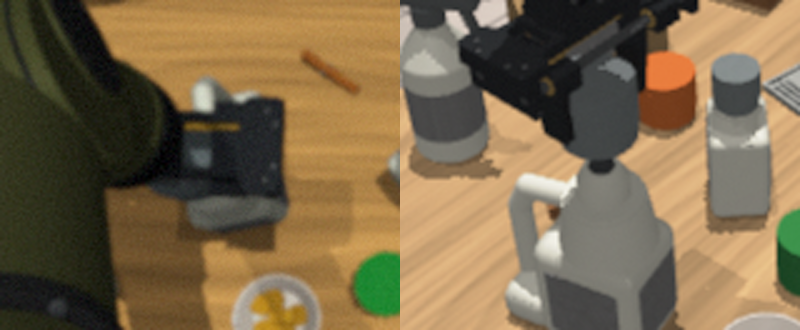

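Request:
servo_tool(translation=[[0,-0.0005,0.02],[0,0,0.02],[0,0,0.015],[0,0,0.006],[0,0,0],[0,0,0.001],[0,0,0.001],[0,0,0],[0,0,0]], turn=[[0,0,0],[0,0,0],[0,0,0],[0,0,0],[0,0,0],[0,0,0],[0,0,0],[0,0,0],[0,0,0]])

```text
clock: 28.12
tool_pos: [0.5518, 0.2042, 0.1828]
eef_rot: [1.0, -0.0, 0.0, 0.0]
contact_force: [0.3, -0.6, -0.2]
opening: 0.742
finger_force: 8.0
```

Request:
servo_tool(translation=[[0,0,0.001],[0,0,0]], turn=[[0,0,0],[0,0,0]])

```text
clock: 28.38
tool_pos: [0.5519, 0.2043, 0.182]
eef_rot: [1.0, -0.0, 0.0, -0.0]
contact_force: [0.3, 0.2, 3.0]
opening: 0.748
finger_force: 8.0
```

Contact with the collar at the expected height. I release, rise, and move clear to look at all four bottles.

Request:
servo_tool(translation=[[0,0,0.0005],[0,0,0],[0,0,0],[0,0,0],[0,0,0]], turn=[[0,0,0],[0,0,0],[0,0,0],[0,0,0],[0,0,0]], grip=1)

```text
clock: 29.0
tool_pos: [0.5517, 0.2042, 0.1812]
eef_rot: [1.0, -0.0, 0.0, 0.0]
contact_force: [0.2, 0.1, -0.3]
opening: 1.001
finger_force: 0.0
```

Request:
servo_tool(translation=[[0,0,-0.02],[0,0,-0.03],[0,0,-0.05],[0,0.05,0],[0,0.05,0],[0,0.05,0],[0,0.05,0],[0,0.03,0],[0,0,0],[0,0,0]], turn=[[0,0,0],[0,0,0],[0,0,0],[0,0,0],[0,0,0],[0,0,0],[0,0,0],[0,0,0],[0,0,0],[0,0,0]])

```text
clock: 30.25
tool_pos: [0.5517, -0.0243, 0.2812]
eef_rot: [1.0, 0.001, 0.0, -0.001]
contact_force: [0.3, 0.8, -0.1]
opening: 0.998
finger_force: 0.0
```

Run:
```python
from look import *
look((.552,.2045),(.216,.16),"p8")
look((.4765,-.386),(.13,.092),"a");look((.577,.006),(.16,),"b");look((.4375,.374),(.188,),"c")
cv2.imwrite("pics/fin.png",optics.snapshot("side")["img"][:,:,::-1])
```

```text
top 0.216 (764, array([0.5502, 0.205 , 0.033 ]), array([0.55  , 0.2046, 0.2165]))
top 0.16 (111, array([0.5501, 0.2007, 0.0353]), array([0.5439, 0.1777, 0.1599]))
side 0.216 (592, array([0.5522, 0.2062, 0.0347]), array([0.5518, 0.2079, 0.215 ]))
side 0.16 (127, array([0.5506, 0.2078, 0.0349]), array([0.5297, 0.2236, 0.159 ]))
30.35 [ 0.5518 -0.0237  0.2812] 1.001 [ 0.1  0.5 -0.4]
top 0.13 (185, array([ 0.4755, -0.3844,  0.0184]), array([ 0.4754, -0.3842,  0.1303]))
top 0.092 (27, array([ 0.4753, -0.3849,  0.02  ]), array([ 0.4724, -0.3746,  0.0903]))
side 0.13 (76, array([ 0.4786, -0.3806,  0.0199]), array([ 0.4779, -0.3809,  0.1288]))
side 0.092 (40, array([ 0.4746, -0.3823,  0.0211]), array([ 0.4696, -0.3729,  0.0915]))
30.45 [ 0.5518 -0.0242  0.2812] 1.002 [-0.  -0.1  0.3]
top 0.16 None
side 0.16 (198, array([0.5771, 0.0088, 0.024 ]), array([0.5756, 0.0101, 0.1589]))
30.55 [ 0.5517 -0.0248  0.2812] 1.003 [-0.7 -0.6  0.5]
top 0.188 (538, array([0.4361, 0.3756, 0.0282]), array([0.4354, 0.3747, 0.1886]))
side 0.188 (683, array([0.4378, 0.3769, 0.0296]), array([0.4375, 0.378 , 0.1872]))
30.65 [ 0.5517 -0.0253  0.2812] 0.999 [-0.4 -0.1 -0.1]
```

View pics/fin.png

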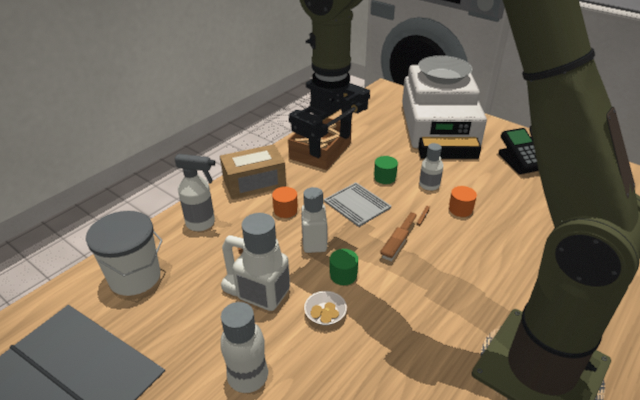

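The side view shows every cap seated: jug (258,235), softener (238,320), flask (313,200), small bottle (433,155). The tray at (357,204) is empty. All the cap tops are at the expected heights and the gripper is clear, so I hand in.

```bash
python3 -c "
from plant import r
print(r.finish_job())"
```

```text
the job is handed in; nothing more can be done
None
```

All four caps are on their matching bottles, fully down at the expected heights and within about 3 mm of centre; the bottles are still upright in place, and I handed the job in at about 31 s of the 125 s.

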